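Put the balance weight away and slide the lid shut

ROBOT

A 6-joint arm with a two-finger parallel gripper is mounted at the origin on a cart in front of the work surface, level with it; the furniture and walls round the work are solid. World frame = base frame: x ahead of the robot, y to its left, z up, the work surface at z = 0. Lengths are in mm, angles in rad, forces in N, time in s.
With the tool pointing down it reaches from about 400 to 925 mm from the base axis. Payload 12.5 kg.
Tool frame: the origin (TCP) lies on the mounting face of the last link; the fingertips stand 190 mm ahead of it and the grasp point (between the pads) lies 171 mm ahead of it; z points along the fingers, y is the line along which they close (so a half turn about z gives the same grasp; the last joint's range is limited). The gripper opens to 95 mm and grips with 3 to 60 N. Pads are 20 mm wide; open, the fingers measure 119 mm over their backs; the gripper's body (75 mm by 180 mm) begins 59 mm behind the grasp point.
Start: joints at [1.229, 0.491, 1.559, -0, 1.092, -0.106], TCP at [145.989, 607.711, 404.761] pointing down, gripper open.
Joint ranges: [-3.1, 3.1], [-0.84, 2.19], [0.05, 2.79], [-1.13, 4.28], [0.06, 2.93], [-2.69, 2.69]. Speed limits (rad/s): [2.22, 2.22, 2.79, 3.14, 3.14, 3.14].

INTERFACE

Orientations are given as [roll, pitch, yaw] about the fixed x, y, z axes, in that order (R = Rz(yaw) Ry(pitch) Rx(roll)).
In Python, from cell import env gives the robot as it stands.
- The arm moves only by the tool carry_out, never from a script. Its argument "series" is a list of rows, each a list of 5 numbers: the shift along the tool's x, y, z in m, then the turn about the tool's z in degrees, then the opening, from 0 (shut) to 1 (fully open). A call has 1 to 20 rows; each row is the pose to reach, as a shift and turn from the pose commanded when the call began, along the tool's axes at that moment; what a row does not reach only later rows make up. A row lasts 1/8 s, in which the tool goes at most 62.5 mm and 10.7 degrees, less where a joint would pass 70% of its speed; a pose out of reach is approached as far as the arm can. A call with a gripper value outside its range is refused whole. The fingers move at their own pace and stop on an object; the grip force is fixed at half the most. Time passes only in rows, so rows that repeat a pose let the fingers close. It gives the time, the measured TCP pose, the force, the opening and the grip force at its end, in the units of the state.
- env.state(): the state, without advancing time (a new reading comes with each control period).
- env.read_camera(name): name is "scene" or "top" or "wrist"; returns (picture, depth): 480x640x3 uint8, red, green, blue; 480x640 float32, mm along the optical axis (not along the pixel's ray), 0 where there is no reading.
- env.get_calibration(name): a dict with "intrinsics" (3x3 intrinsics, pixels), "cam_to_world" (4x4, takes a point from camera to world coordinates); the wrist camera has in their place "T_tool_cam" (4x4, takes a point from camera to tool coordinates, whose origin is the TCP and whose axes are the flange's). Camera axes: x right, y up, looking along -z (the intrinsics and any distortion apply to the point x, -y, -z); pixel columns grow to the right and rows downward; lengths in mm; the calibration is good to about 2 mm. A picture is of the moment at which its call begins: read the wrist's pose just before it. get_calibration takes no time and is no camera call.
- env.job_done(): hands the job in; it is judged then, once.
The state is a dict: "t": time; "joints": joint angles; "qvel": joint speeds; "tau": joint torques, N m; "eef_pos": TCP position; "tcp_rot": TCP orientation; "ft_force": force on the tool from outside, world axes, zero at the start; "moment": the same for the moment, N m; "opening": opening from 0.0 (shut) to 1.0 (fully open); "grip_force": force on a finger pad.
Only numpy, scipy, OpenCV 4.12 (cv2) and the standard library are available. Lean on these libraries where they do the work, as an engineer would, in place of code of your own. Each camera call takes 0.05 s, during which the arm holds its last target. There are 200 camera calls.

TASK

Stand the loose brass weight upright in the empty middle well of the little wooden weight box. Then take the box's loose wooden lid from the table, start it in the grooves at the open end of the box with its thin bevelled end first, and slide it in past the spring catches until it is fully home and the box is shut. Leave the other weights in their wells and do not disturb the things standing round about.

Things in the scene. Friction and masses are not known exactly. Their poses are not given: they have to be found in the camera images.
- weight_box: Pale wooden box for balance weights, fixed, 148 (x) x 77 (y) x 64 (z) mm. Origin: centre of its underside; z up; x points from the open mouth (x=-74) to the closed far board (x=+74): the way the lid slides shut. Far end: a slot 8 mm high, 6 mm deep takes the thin nose and stops it at x=+66. Inside, a dark block, top at z=19, with three wells 9 mm deep in a row along x.
- box_mouth (a point): Middle of the lid bed at the mouth, 44 mm above the table; axes as the box's. The bed is a ledge along each side (inner edge at y=+-26.5); the groove backs stand at y=+-32.5 (1.5 mm lid play each side), flared at the mouth to y=+-36.5 and narrowing over the first 12 mm; there they are 56.5 mm above the table. Fingers on the lid's side edges cannot pass them. The board under the mouth is 43.5 high.
- lid_home (a point): Where the lid's origin lies when it is fully home: 6 mm from the box's centre towards the mouth, 44 mm above the table; axes as the box's. The lid's tail then stands 4 mm out of the mouth.
- empty_well (a point): Centre of the floor of the empty middle well (26 mm wide, 9 mm deep), 10 mm above the table, at box x=-2; axes as the box's. The neighbouring weights stand 40 mm to either side along x.
- slide_lid: Loose flat lid of darker brown wood, 144 (x) x 62 (y) x 10 (z) mm, about 70 g, lying flat, right side up. Origin: centre of its underside; z up; x points from the square tail (thumb groove on top 17 mm from the tail end) to the nose, bevelled on top from 10 to 4 mm over the last 14 mm, corners taken off; V groove across the top at x=+50. Nose goes in first. Can be held by its side edges near the tail.
- lid_nose (a point): Middle of the lower edge of the lid's nose end (72 mm from the lid's origin).
- lid_tail (a point): Middle of the lower edge of the lid's tail end (72 mm from the lid's origin).
- weight_50g: The loose brass weight, 50 g, standing on the table: 21 mm across, 30 mm high, cylindrical up to about 17 mm, with a narrower knob on top, which can be pinched. Origin: centre of its underside; z up.
- weight_20g: Brass weight, 20 g, 16 mm across, 24 mm high, already standing in its well in the box. Origin: centre of its underside; z up.
- weight_10g: Brass weight, 10 g, 13 mm across, 22 mm high, already standing in its well in the box. Origin: centre of its underside; z up.
- glaze_jar: Bystander: small white jar with grey lid, 50 mm across, 62 mm high. Origin: centre of its underside.
- tape_ring: Bystander: roll of tan tape lying flat, 92 mm across, 48 mm high. Origin: centre of its underside.
- tile_green: Bystander: glaze test tile with a dark green face, 72 x 45 x 7 mm, lying flat. Origin: centre of its underside.
- lip_start (a point): 20 mm in from the mouth on the lid bed (box x=-54, 44 mm above the table): here the lips that cover both grooves begin, from y=+-24.5 outward, undersides 12.5 mm over the bed (15.5 at their very start), tops at 64 mm above the table. Outside of this the bed is open above, so the lid's nose can be laid on it there and slid under the lips. Between the lips the box is open 49 mm wide.
- catches (a point): Midway between two sprung brass pins, one in each lip, at the height of their tips (box x=+44.5, y=+-27.5, 7.5 mm above the lid bed). From about 14 mm before home the lid's nose must lift them: this takes a push of roughly 6 to 10 N, where before it slid almost freely. In the last few mm they snap into the lid's V groove as it comes home, against the solid stop.

How it is judged:
By the outcome, as a careful person would: the job done as asked, in the order asked, and still so for the second after the job is handed in, with the robot touching nothing.
It also fails if it takes over 59 s, if anything falls off the work surface, if the arm or the gripper's body presses on something with over 40 N, if the wrist force passes 120 N, or if a joint passes its speed limit or range.

## Working session

There is one attempt and no reset: what is moved stays moved. The work goes in short steps, Python scripts to look and compute and a tool call to move; the robot and the scene stay as the last step left them, time stands still between calls to the robot, and variables do not carry over. Pictures are saved under pics/ and viewed, at most 10 in all, crops included, and the job is handed in when it is done.

Besides the shell and the picture viewer there is one more tool, called after ">>>" as name([rows], argument=value, ...), one row to a line, values as JSON. carry_out: Moves the arm, as the interface text tells. Its arguments: {"type":"object","properties":{"series":{"type":"array","items":{"type":"array","items":{"type":"number"}}}},"required":["series"]}

```bash
mkdir -p pics; ls; cat > h.py <<'E'
import numpy as np,cv2
from cell import env
from scipy.spatial.transform import Rotation as R
def cam(n):
    c=env.get_calibration(n); s=env.state(); p,d=env.read_camera(n)
    if n=='wrist':
        T=np.eye(4);T[:3,:3]=R.from_euler('xyz',s['tcp_rot']).as_matrix();T[:3,3]=s['eef_pos'];M=T@np.array(c['T_tool_cam'])
    else: M=np.array(c['cam_to_world'])
    return p,d,np.array(c['intrinsics']),M,c
def ray(K,M,uv,z):
    uv=np.atleast_2d(uv).astype(float)
    v=np.c_[(uv[:,0]-K[0,2])/K[0,0],-(uv[:,1]-K[1,2])/K[1,1],-np.ones(len(uv))]@M[:3,:3].T
    o=M[:3,3]; return o+v*((z-o[2])/v[:,2])[:,None]
def cloud(d,K,M):
    v,u=np.mgrid[:480,:640]
    P=np.stack([(u-K[0,2])/K[0,0]*d,-(v-K[1,2])/K[1,1]*d,-d],-1)
    return P@M[:3,:3].T+M[:3,3]
def tool(s,w):
    "world vector -> tool axes (m)"
    return R.from_euler('xyz',s['tcp_rot']).as_matrix().T@np.array(w)/1000
E
python3 - <<'E'
from h import *
s=env.state();print({k:np.round(v,3) for k,v in s.items()})
for n in ['scene','top','wrist']:
    p,d,K,M,c=cam(n);cv2.imwrite(f'pics/{n}0.png',p[:,:,::-1]);np.savez(f'{n}0.npz',p=p,d=d,K=K,M=M)
    print(n,c.keys(),K.round(1).tolist(),M.round(2).tolist())
E
```

```text
pics
{'t': np.float64(0.0), 'joints': array([ 1.229,  0.492,  1.559, -0.   ,  1.092, -0.106]), 'qvel': array([ 0.   ,  0.002,  0.001, -0.   ,  0.001, -0.   ]), 'tau': array([ 1.0000e-03, -6.1264e+01, -2.5818e+01,  6.9000e-02,  4.8000e-02,
       -0.0000e+00]), 'eef_pos': array([145.98 , 607.679, 404.154]), 'tcp_rot': array([-3.14 , -0.   ,  2.906]), 'ft_force': array([-0.543,  0.19 ,  0.226]), 'moment': array([ 0.007, -0.011, -0.007]), 'grip_force': np.float64(0.0), 'opening': np.float64(0.998)}
scene dict_keys(['intrinsics', 'cam_to_world']) [[564.5, 0.0, 320.1], [0.0, 564.5, 234.2], [0.0, 0.0, 1.0]] [[0.87, 0.31, -0.39, 148.9], [-0.5, 0.52, -0.7, -440.4], [-0.01, 0.8, 0.6, 656.94], [0.0, 0.0, 0.0, 1.0]]
top dict_keys(['intrinsics', 'cam_to_world']) [[482.4, 0.0, 313.8], [0.0, 482.4, 237.8], [0.0, 0.0, 1.0]] [[0.02, 0.98, -0.21, 341.29], [-1.0, 0.02, -0.0, 247.52], [0.0, 0.21, 0.98, 936.81], [0.0, 0.0, 0.0, 1.0]]
wrist dict_keys(['intrinsics', 'T_tool_cam']) [[431.0, 0.0, 324.6], [0.0, 431.0, 243.4], [0.0, 0.0, 1.0]] [[0.23, -0.93, -0.28, 69.16], [0.97, 0.22, 0.07, 627.05], [-0.0, -0.28, 0.96, 383.59], [0.0, 0.0, 0.0, 1.0]]
```

View pics/top0.png

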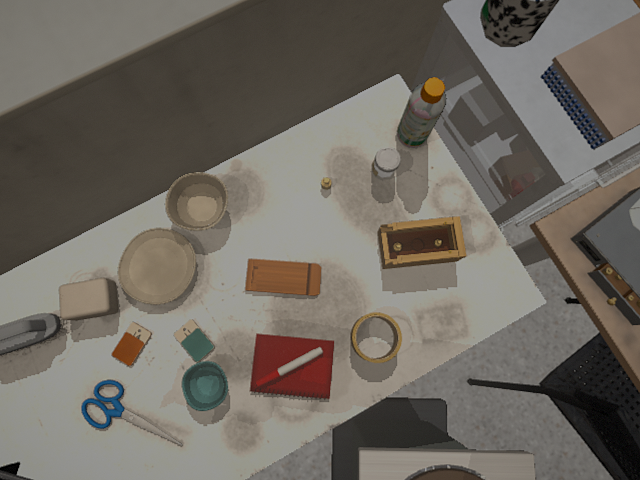

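View pics/scene0.png

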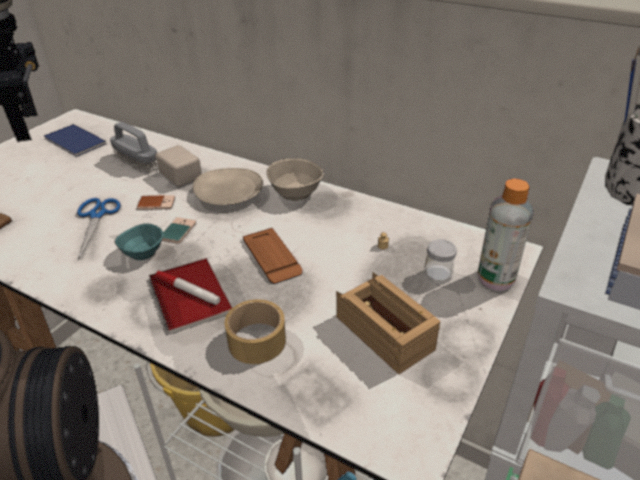

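Top view: lid at (284,278) with its nose to the right, loose weight at (326,184), box at (422,241) with the mouth at the left, and jar at (386,163). The scene view agrees.

```bash
python3 - <<'E'
from h import *
f=np.load('top0.npz');p,d,K,M=f['p'],f['d'],f['K'],f['M'];P=cloud(d,K,M);Z=P[:,:,2]
def win(u0,u1,v0,v1):
    m=np.zeros((480,640),bool);m[v0:v1,u0:u1]=1;return m
print('table z',np.median(Z[300:330,200:240]))
hsv=cv2.cvtColor(p,cv2.COLOR_RGB2HSV)
# lid
m=win(235,335,245,310)&(hsv[:,:,1]>110)&(Z<25)
cs,_=cv2.findContours(m.astype(np.uint8),cv2.RETR_EXTERNAL,cv2.CHAIN_APPROX_NONE);c=max(cs,key=cv2.contourArea)[:,0]
W=ray(K,M,c,10)[:,:2].astype(np.float32);r=cv2.minAreaRect(W);print('lid',r,cv2.boxPoints(r).round(1).tolist(),'z',np.median(Z[m]))
# box: high rim points
m=win(365,480,205,285)&(Z>54)&(Z<72)
W=P[m][:,:2].astype(np.float32);r=cv2.minAreaRect(W);print('box cloud',r,cv2.boxPoints(r).round(1).tolist(),np.percentile(P[m][:,2],[5,50,95]))
# loose weight
m=win(310,342,172,200)&(hsv[:,:,1]>70);v,u=np.nonzero(m);print('wt px',u.min(),u.max(),v.min(),v.max(),len(u),'z',np.percentile(Z[m],[5,50,95]))
print('wt cloud z>8',P[win(310,342,172,200)&(Z>10)].mean(0), 'ray at centroid z15',ray(K,M,[u.mean(),v.mean()],15))
for n,w in dict(jar=(368,405,145,185),tape=(345,405,308,365),bottle=(390,450,70,150)).items():
    q=P[win(*w)&(Z>40)];print(n,q.min(0).round(),q.max(0).round(),q.mean(0).round())
im=np.hstack([cv2.resize(p[195:285,360:485],None,fx=5,fy=5,interpolation=2)]);cv2.imwrite('pics/boxtop.png',im[:,:,::-1])
E
```

```text
table z -0.9942662871592916
lid ((461.07305908203125, 305.16729736328125), (142.02955627441406, 61.538299560546875), 86.71234130859375) [[426.29998779296875, 236.0], [487.70001220703125, 232.5], [495.8999938964844, 374.29998779296875], [434.3999938964844, 377.79998779296875]] z 8.62881511759008
box cloud ((529.57421875, 44.26704406738281), (77.63685607910156, 147.3533935546875), 6.996549129486084) [[482.1000061035156, 112.69999694824219], [500.0, -33.599998474121094], [577.0999755859375, -24.100000381469727], [559.0999755859375, 122.0999984741211]] [56.73191752 62.70028894 65.27873444]
wt px 321 331 178 189 100 z [ 1.31074059 17.43666357 29.69940948]
wt cloud z>8 [638.26183832 227.47989992  58.33230322] ray at centroid z15 [[650.72345264 225.78974407  15.        ]]
jar [341.  85.  40.] [712. 248. 937.] [685. 111.  64.]
tape [306.  86.  40.] [395. 248. 937.] [350. 132.  61.]
bottle [341. -21.  40.] [890. 248. 937.] [757.  53. 139.]
```

View pics/boxtop.png

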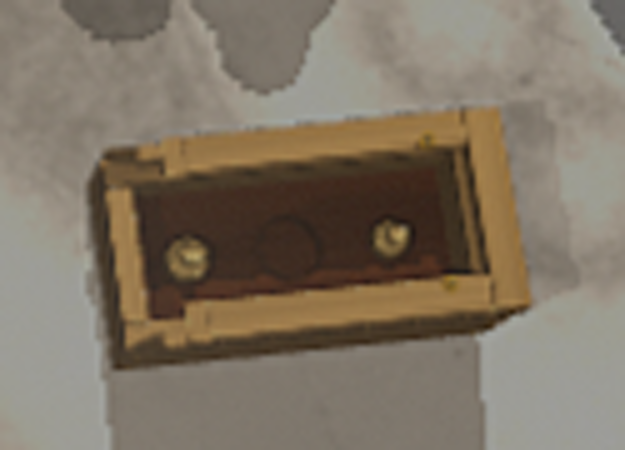

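Crop: mouth at the left, the empty well at about crop (290,250), and a small weight on each side of it. Box and lid sizes match what was given. Next I'll hover over the area for a closer wrist view.

>>> carry_out([
  [-0.536,-0.332,0,69.5,1],
  [-0.536,-0.332,0,69.5,1],
  [-0.536,-0.332,0,69.5,1],
  [-0.536,-0.332,0,69.5,1],
  [-0.536,-0.332,0,69.5,1],
  [-0.536,-0.332,0,69.5,1],
  [-0.536,-0.332,0,69.5,1],
  [-0.536,-0.332,0,69.5,0.5],
  [-0.536,-0.332,0,69.5,0.35],
  [-0.536,-0.332,0,69.5,0.35],
  [-0.536,-0.332,0,69.5,0.35],
  [-0.536,-0.332,0,69.5,0.35],
  [-0.536,-0.332,0,69.5,0.35],
  [-0.536,-0.332,0,69.5,0.35],
])

```text
t: 1.9
eef_pos: [588.9, 160.8, 405.0]
tcp_rot: [3.141, -0.0, 1.694]
ft_force: [-0.6, -0.9, 0.1]
opening: 0.36
grip_force: 0.0
```

```bash
python3 - <<'E'
from h import *
p,d,K,M,c=cam('wrist');cv2.imwrite('pics/wrist1.png',p[:,:,::-1]);np.savez('wrist1.npz',p=p,d=d,K=K,M=M)
s=env.state();print(s['t'],s['eef_pos'],np.degrees(s['tcp_rot']),s['joints'],s['qvel'].round(3))
E
```

```text
1.95 [589.02327141 160.59778027 404.97635418] [ 1.79985044e+02 -7.26094321e-03  9.70725253e+01] [1.58014503e-01 4.69948852e-01 1.59578550e+00 1.33687918e-04
 1.07559306e+00 3.45121530e-02] [-0.006  0.001 -0.003  0.     0.001 -0.002]
```

View pics/wrist1.png

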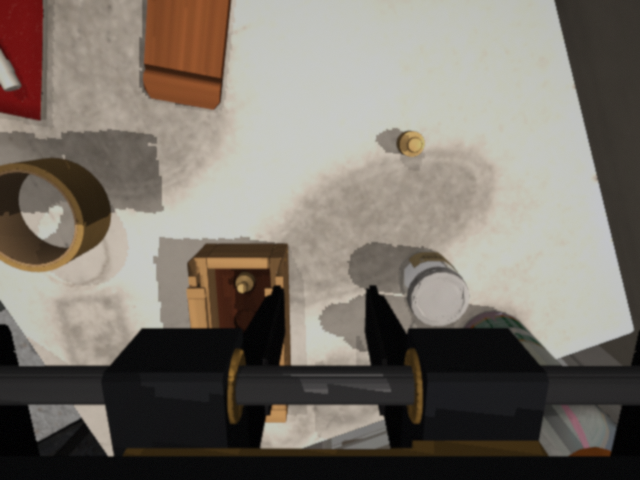

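Wrist view: weight at (411,144), box mouth end at about (240,250) and lid nose at (183,100). The gripper hides the far part of the box.

```bash
python3 - <<'E'
from h import *
f=np.load('wrist1.npz');p,d,K,M=f['p'],f['d'],f['K'],f['M'];P=cloud(d,K,M);Z=P[:,:,2]
hsv=cv2.cvtColor(p,cv2.COLOR_RGB2HSV)
print('table z',np.median(Z[150:200,250:330]))
m=np.zeros((480,640),bool);m[120:170,390:440]=1
a=m&(hsv[:,:,1]>90)
v,u=np.nonzero(a);print(u.min(),u.max(),v.min(),v.max())
k=m&(Z>25)&(Z<36);v,u=np.nonzero(k);print('knob cloud',len(u),P[k].mean(0),'ray',ray(K,M,[u.mean(),v.mean()],29))
k=m&(Z>9)&(Z<36);print('all',P[k][:,:2].min(0),P[k][:,:2].max(0))
c,s=np.cos(np.radians(-83)),np.sin(np.radians(-83))
# box frame residual using top-derived pose
O=np.array([529.6,44.3]);ex=np.array([c,s]);ey=np.array([-s,c])
for nm in ('wrist1','top0'):
    f=np.load(nm+'.npz');Q=cloud(f['d'],f['K'],f['M'])
    b=np.c_[(Q[:,:,:2].reshape(-1,2)-O)@ex,(Q[:,:,:2].reshape(-1,2)-O)@ey,Q[:,:,2].ravel()]
    w=(abs(b[:,0])<90)&(abs(b[:,1])<50)&(b[:,2]>60)&(b[:,2]<68)
    print(nm,'lips',w.sum(),np.percentile(b[w],[.5,99.5],axis=0).round(1).tolist(),'z',np.median(b[w][:,2]))
    for lo,hi in [(-50,-35),(-35,-20)]+([(0,30),(30,60)] if nm=='top0' else []):
        q=w&(b[:,0]>lo)&(b[:,0]<hi)
        if q.sum()>5:
            y=b[q][:,1];print('   x',lo,hi,'y',np.percentile(y[y<0],[1,99]).round(1) if (y<0).sum()>3 else None,np.percentile(y[y>0],[1,99]).round(1) if (y>0).sum()>3 else None)
    q=(abs(b[:,1])<20)&(b[:,2]>40)&(b[:,2]<47)&(b[:,0]<-50)&(b[:,0]>-90)
    print('   mouth board',np.percentile(b[q],[1,99],axis=0).round(1).tolist())
    q=(abs(b[:,1])<20)&(abs(b[:,0])<65)&(b[:,2]>26)&(b[:,2]<36)
    for sgn in (-1,1):
        qq=q&(b[:,0]*sgn>20);print('   small wt',qq.sum(),b[qq].mean(0).round(1) if qq.sum() else '')
E
```

```text
table z -0.5954730181169339
397 423 132 156
knob cloud 196 [654.72331952 228.06908207  28.61650286] ray [[654.64246641 228.09132089  29.        ]]
all [644.43131089 217.64345184] [665.48281803 238.24359979]
wrist1 lips 1158 [[-56.1, -36.3, 60.2], [71.4, 40.5, 65.0]] z 63.34503830244739
   x -50 -35 y [-36.1 -22.4] None
   x -35 -20 y [-36.2 -22.3] None
   mouth board [[-76.0, -19.8, 40.3], [-66.0, 19.7, 44.5]]
   small wt 92 [-44.5   2.1  32.4]
   small wt 0 
top0 lips 1187 [[-54.0, -38.6, 60.1], [73.0, 38.2, 66.7]] z 62.990289561481404
   x -50 -35 y [-38.6 -25. ] [24.5 38.1]
   x -35 -20 y [-38.3 -24.5] [24.1 37.8]
   x 0 30 y [-38.3 -24.6] [24.3 38.2]
   x 30 60 y [-38.7  -8. ] [ 2.4 37.9]
   mouth board [[-74.8, -19.4, 40.1], [-64.9, 19.5, 45.2]]
   small wt 21 [-42.5  -0.5  31.8]
   small wt 47 [53.   0.2 30.9]
```

>>> carry_out([
  [0.0593,0.0721,0.05,0,0.35],
  [0.0593,0.0721,0.1,0,0.35],
  [0.0593,0.0721,0.15,0,0.35],
  [0.0593,0.0721,0.18,0,0.35],
  [0.0593,0.0721,0.1963,0,0.35],
  [0.0593,0.0721,0.1963,0,0.35],
  [0.0593,0.0721,0.1963,0,0.35],
])

```text
t: 2.82
eef_pos: [654.3, 227.4, 210.3]
tcp_rot: [3.139, -0.0, 1.693]
ft_force: [0.9, -0.3, 0.4]
opening: 0.35
grip_force: 0.0
```

```bash
python3 - <<'E'
from h import *
p,d,K,M,c=cam('wrist');cv2.imwrite('pics/wrist2.png',p[:,:,::-1]);np.savez('wrist2.npz',p=p,d=d,K=K,M=M)
s=env.state();print(s['t'],s['eef_pos'])
E
```

```text
2.875 [654.26404121 227.39139529 210.41101125]
```

View pics/wrist2.png

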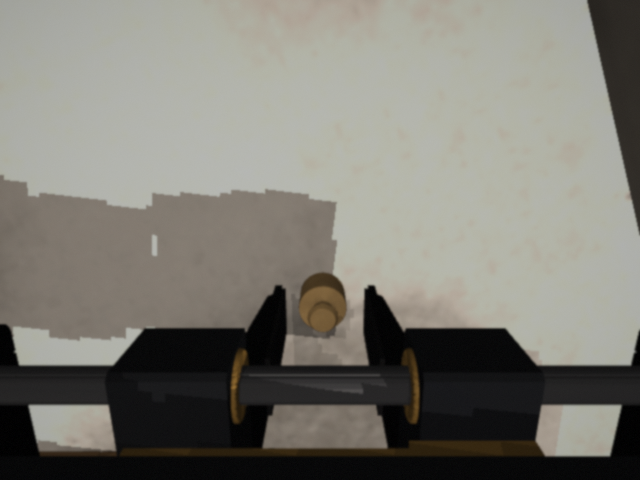

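The weight sits between the fingers at (322,310), near the finger midline at about 324. I'll grip the knob and lift.

>>> carry_out([
  [0,0,0.0015,0,0.35],
  [0,0,0.0015,0,0],
  [0,0,0.0015,0,0],
  [0,0,0.0015,0,0],
  [0,0,0.0015,0,0],
  [0,0,0.0015,0,0],
  [0,0,-0.02,0,0],
  [0,0,-0.06,0,0],
  [0,0,-0.1,0,0],
  [0,0,-0.1,0,0],
  [0,0,-0.1,0,0],
])

```text
t: 4.25
eef_pos: [653.7, 227.3, 308.6]
tcp_rot: [-3.141, -0.0, 1.693]
ft_force: [0.3, 0.2, -0.9]
opening: 0.187
grip_force: 30.0
```

```bash
python3 - <<'E'
from h import *
p,d,K,M,c=cam('wrist');cv2.imwrite('pics/wrist3.png',p[250:430,200:450,::-1].repeat(3,0).repeat(3,1));np.savez('wrist3.npz',p=p,d=d,K=K,M=M)
s=env.state();print(s['t'],s['eef_pos'],s['opening'],s['grip_force'],np.degrees(s['tcp_rot']))
P=cloud(d,K,M);hsv=cv2.cvtColor(p,cv2.COLOR_RGB2HSV)
m=np.zeros((480,640),bool);m[250:350,280:370]=1;m&=(hsv[:,:,1]>90)&(hsv[:,:,2]>40)
v,u=np.nonzero(m);print(len(u),u.min(),u.max(),v.min(),v.max())
T=R.from_euler('xyz',s['tcp_rot']).as_matrix()
q=(P[m]-s['eef_pos'])@T;print('tool coords',np.percentile(q,[2,50,98],axis=0).round(1))
E
```

```text
4.3 [653.66260952 227.23770464 307.81132249] 0.18604848515537692 29.999799920478836 [-1.79921890e+02  2.20769924e-03  9.69870419e+01]
2126 303 346 275 334
tool coords [[ -4.4  -6.7 176.6]
 [  5.2   2.  188.3]
 [ 10.9  10.3 203.6]]
```

View pics/wrist3.png

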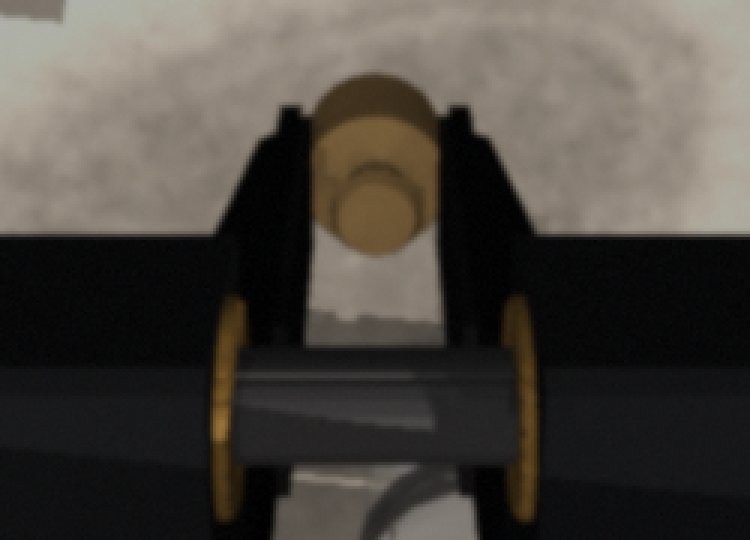

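The grip is on the shoulder of the body, 17.7 mm wide, which is too broad for the 49 mm gap. I'll set the weight down and regrip higher, on the knob.

>>> carry_out([
  [0,0,0.05,0,0],
  [0,0,0.09,0,0],
  [0,0,0.1,0,0],
  [0,0,0.1,0,0],
  [0,0,0.1,0,0.35],
  [0,0,0.1,0,0.35],
  [0,0,0.095,0,0.35],
  [0,0,0.095,0,0.35],
  [0,0,0.095,0,0],
  [0,0,0.095,0,0],
  [0,0,0.095,0,0],
  [0,0,0.095,0,0],
  [0,0,0.05,0,0],
  [0,0,0,0,0],
  [0,0,0,0,0],
  [0,0,0,0,0],
])

```text
t: 6.3
eef_pos: [653.7, 227.2, 307.8]
tcp_rot: [-3.141, 0.0, 1.693]
ft_force: [0.4, -0.5, -0.5]
opening: 0.138
grip_force: 27.4
```

```bash
python3 - <<'E'
from h import *
p,d,K,M,c=cam('wrist');cv2.imwrite('pics/wrist4.png',p[250:430,200:450,::-1].repeat(3,0).repeat(3,1))
s=env.state();print(s['t'],s['eef_pos'],s['opening'],s['grip_force'],np.degrees(s['tcp_rot']))
P=cloud(d,K,M);hsv=cv2.cvtColor(p,cv2.COLOR_RGB2HSV)
m=np.zeros((480,640),bool);m[250:350,280:370]=1;m&=(hsv[:,:,1]>90)&(hsv[:,:,2]>40)
T=R.from_euler('xyz',s['tcp_rot']).as_matrix()
q=(P[m]-s['eef_pos'])@T;print('tool coords',np.percentile(q,[2,50,98],axis=0).round(1))
for a,b in [(176,183),(183,190),(190,197),(197,204),(204,211)]:
    w=q[(q[:,2]>a)&(q[:,2]<b)]
    if len(w): print(a,b,w.min(0).round(1),w.max(0).round(1))
E
```

```text
6.35 [653.67115174 227.25346208 307.1093974 ] 0.1346093993274375 27.410829011305395 [-1.79888731e+02  9.19714648e-03  9.69920514e+01]
tool coords [[ -3.5  -5.1 182.5]
 [  5.6   1.6 193.9]
 [ 10.8   8.5 209.8]]
176 183 [ -3.9  -3.  180.7] [  9.7   8.1 183. ]
183 190 [ -4.5  -4.8 183. ] [ 11.    8.3 189.6]
190 197 [ -7.6  -5.1 191.3] [ 11.2   8.6 197. ]
197 204 [  7.   -6.3 197. ] [ 11.    9.7 204. ]
204 211 [  5.3  -7.4 204.1] [ 11.3  10.4 210.9]
```

View pics/wrist4.png

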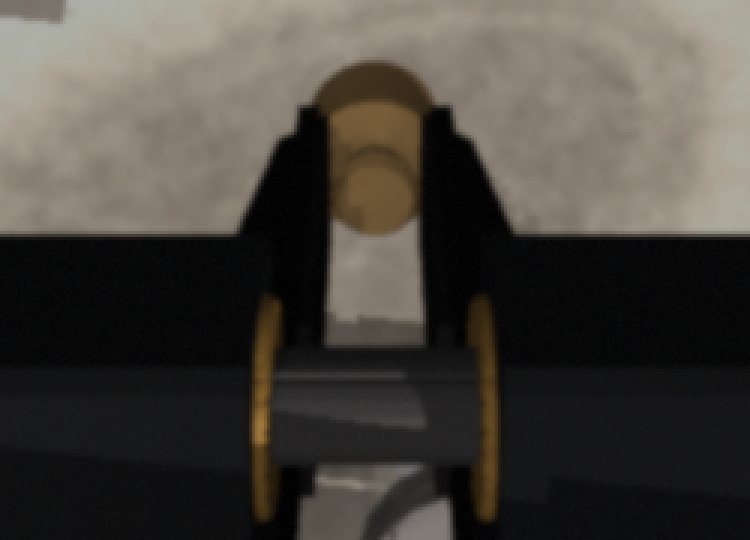

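>>> carry_out([
  [-0.05,-0.044,0,0,0],
  [-0.09,-0.08,0,0,0],
  [-0.13,-0.115,0,0,0],
  [-0.155,-0.137,0,0,0],
  [-0.1638,-0.145,0,0,0],
  [-0.1638,-0.145,0,0,0],
  [-0.1638,-0.145,0.02,0,0],
  [-0.1638,-0.145,0.02,0,0],
])

```text
t: 7.35
eef_pos: [530.4, 48.0, 287.2]
tcp_rot: [-3.139, -0.001, 1.694]
ft_force: [-0.1, 0.4, -0.5]
opening: 0.135
grip_force: 27.4
```

```bash
python3 - <<'E'
from h import *
s=env.state();print(s['t'],s['eef_pos'],s['opening'],s['grip_force'],np.degrees(s['tcp_rot']))
p,d,K,M,c=cam('wrist');cv2.imwrite('pics/wrist5.png',p[150:430,150:450,::-1].repeat(2,0).repeat(2,1));np.savez('wrist5.npz',p=p,d=d,K=K,M=M)
Q=cloud(d,K,M);ang=np.radians(-83);ex=np.array([np.cos(ang),np.sin(ang)]);ey=np.array([-ex[1],ex[0]]);O=np.array([529.6,44.3])
b=np.c_[(Q[:,:,:2].reshape(-1,2)-O)@ex,(Q[:,:,:2].reshape(-1,2)-O)@ey,Q[:,:,2].ravel()]
w=(b[:,2]>60)&(b[:,2]<68)&(b[:,0]>-60)&(b[:,0]<-20)&(abs(b[:,1])<45)
y=b[w][:,1];print('lips y',np.percentile(y[y<0],[1,99]),np.percentile(y[y>0],[1,99]),'x start',np.percentile(b[w][:,0],1))
q=(abs(b[:,1])<20)&(b[:,2]>40)&(b[:,2]<47)&(b[:,0]<-55)&(b[:,0]>-95);print('mouth x',np.percentile(b[q][:,0],[1,99]))
hsv=cv2.cvtColor(p,cv2.COLOR_RGB2HSV).reshape(-1,3)
q=(abs(b[:,1])<14)&(b[:,2]>76)&(b[:,2]<100)&(b[:,0]<10)&(b[:,0]>-20)&(hsv[:,1]>90);print('weight',q.sum(),np.percentile(b[q],[1,99],axis=0).round(1))
E
```

```text
7.35 [530.35657018  47.98273476 287.19994819] 0.13451537752321566 27.415381825189797 [-1.79870440e+02 -2.98797792e-02  9.70442960e+01]
lips y [-36.35143223 -22.5365311 ] [26.41676033 40.23051442] x start -55.61808326895284
mouth x [-75.66071753 -66.21482589]
weight 1045 [[-15.8  -7.2  76.3]
 [  2.3  11.2  99.2]]
```

View pics/wrist5.png

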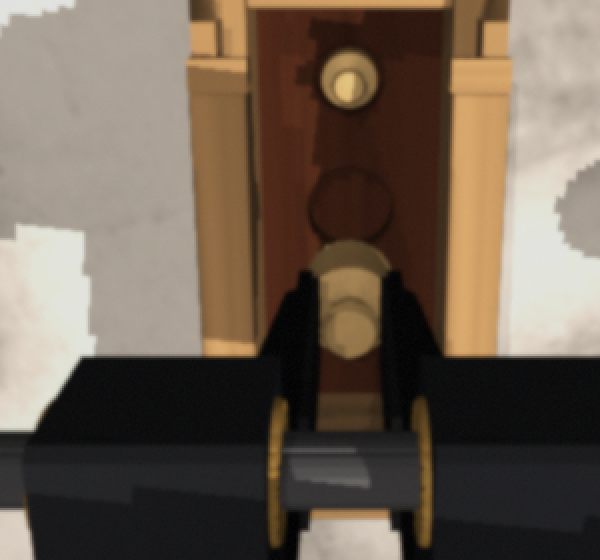

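Crop: the well is at (350,206), with the weight between the fingers above and behind it, centred across the box. I'll check the offset along the box numerically.

```bash
python3 - <<'E'
from h import *
f=np.load('wrist5.npz');K,M=f['K'],f['M']
ang=np.radians(-83);ex=np.array([np.cos(ang),np.sin(ang)]);ey=np.array([-ex[1],ex[0]]);O=np.array([529.6,44.3])
# well rim: near (top in image) edge, left, right extremes at z=19
for uv in [(325.5,233),(305,252.5),(346,252.5),(325.5,272)]:
    q=ray(K,M,uv,19)[0,:2]-O;print(uv,(q@ex).round(1),(q@ey).round(1))
s=env.state();print(s['t'],s['eef_pos'])
E
```

```text
(325.5, 233) -17.6 2.7
(305, 252.5) -5.4 -9.7
(346, 252.5) -5.5 15.0
(325.5, 272) 7.1 2.7
7.4 [530.46132678  47.90472851 287.92332114]
```

>>> carry_out([
  [-0.0002,0.0003,0,0,0],
  [-0.0002,0.0003,0.02,0,0],
  [-0.0002,0.0003,0.04,0,0],
  [-0.0002,0.0003,0.052,0,0],
  [-0.0002,0.0003,0.058,0,0],
  [-0.0002,0.0003,0.061,0,0],
  [-0.0002,0.0003,0.063,0,0],
  [-0.0002,0.0003,0.063,0,0],
])

```text
t: 8.4
eef_pos: [530.3, 46.9, 225.6]
tcp_rot: [3.141, -0.0, 1.693]
ft_force: [0.7, 0.2, -0.0]
opening: 0.13
grip_force: 27.4
```

```bash
python3 - <<'E'
from h import *
s=env.state();print(s['t'],s['eef_pos'],s['ft_force'],s['moment'],s['opening'],s['grip_force'])
E
```

```text
8.4 [530.33845327  46.93164553 225.62359055] [ 0.72900063  0.22933936 -0.04486851] [-0.0941898   0.00755059  0.02951745] 0.13048193562861454 27.414513847595572
```

>>> carry_out([
  [0,0,0.002,0,0],
  [0,0,0.0035,0,0],
  [0,0,0.0035,0,0],
  [0,0,0.0035,0,0.19],
  [0,0,0.0035,0,0.19],
  [0,0,0.0035,0,0.19],
  [0,0,-0.01,0,0.19],
  [0,0,-0.03,0,0.19],
  [0,0,-0.07,0,0.19],
  [0.05,0,-0.12,0,0.8],
  [0.05,0,-0.12,0,0.9],
])

```text
t: 9.78
eef_pos: [523.9, 98.1, 348.9]
tcp_rot: [3.136, 0.0, 1.695]
ft_force: [0.5, -0.7, 0.4]
opening: 0.347
grip_force: 0.0
```

```bash
python3 - <<'E'
from h import *
s=env.state();print(s['t'],s['eef_pos'],np.degrees(s['tcp_rot']),s['opening'])
p,d,K,M,c=cam('wrist');q=p[100:400,150:450]
p2,d2,K2,M2,_=cam('top');np.savez('top6.npz',p=p2,d=d2,K=K2,M=M2)
q2=cv2.resize(p2[195:275,370:470],(400,320))
im=np.zeros((320,700,3),np.uint8);im[:300,:300]=q;im[:,300:]=q2
cv2.imwrite('pics/w6.png',im[:,:,::-1])
E
```

```text
9.775 [523.86504883  98.13937417 348.89761041] [1.79692478e+02 2.31722681e-03 9.70935703e+01] 0.34747120455484415
```

View pics/w6.png

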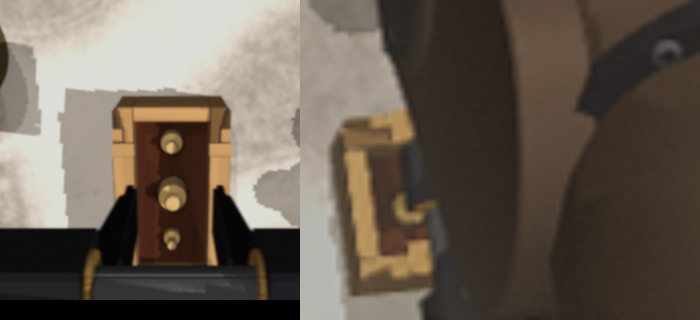

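The weight stands upright in the middle well (crop (172,195)) with both neighbours in place. Next is the lid.

>>> carry_out([
  [0.06,-0.008,0,5,1],
  [0.12,-0.016,0,10.3,1],
  [0.18,-0.023,0.02,10.3,1],
  [0.225,-0.029,0.06,10.3,1],
  [0.2427,-0.0314,0.1,10.3,1],
  [0.2427,-0.0314,0.11,10.3,1],
  [0.2427,-0.0314,0.11,10.3,1],
  [0.2427,-0.0314,0.11,10.3,1],
])

```text
t: 10.88
eef_pos: [464.3, 332.7, 236.6]
tcp_rot: [3.14, -0.001, 1.512]
ft_force: [0.8, -0.2, 0.1]
opening: 1.0
grip_force: 0.0
```

```bash
python3 - <<'E'
from h import *
s=env.state();print(s['t'],s['eef_pos'],np.degrees(s['tcp_rot']),s['opening'])
p,d,K,M,c=cam('wrist');cv2.imwrite('pics/w7.png',p[:,:,::-1])
P=cloud(d,K,M);hsv=cv2.cvtColor(p,cv2.COLOR_RGB2HSV)
w=(hsv[:,:,1]>110)&(P[:,:,2]>5)&(P[:,:,2]<14)&(abs(P[:,:,0]-461)<50)
T=R.from_euler('xyz',s['tcp_rot']).as_matrix();q=(P[w]-s['eef_pos'])@T
print(len(q))
for lo in range(-90,60,10):
    r=q[(q[:,0]>lo)&(q[:,0]<lo+10)]
    if len(r)>10: print(lo,np.percentile(r[:,1],[1,99]).round(1))
print('tail',np.percentile(q[:,0],[99,99.8]))
E
```

```text
10.875 [464.2696525  332.72475642 236.63381573] [ 1.79921693e+02 -5.13402995e-02  8.66055276e+01] 0.9998033092969203
23274
-90 [-29.1  31. ]
-80 [-29.1  31.1]
-50 [-29.5  31. ]
-40 [-29.4  30.8]
-30 [-29.5  30.9]
-20 [-29.5  30.7]
-10 [-29.4  30.7]
0 [-29.4  30.7]
10 [-29.5  30.5]
20 [-29.6  30.5]
30 [-29.7  30.5]
40 [-29.4  30.3]
tail [46.484224   46.89647049]
```

>>> carry_out([
  [0.004,-0.001,0.02,0,1],
  [0.004,-0.001,0.036,0,1],
  [0.004,-0.001,0.041,0,1],
  [0.004,-0.001,0.0433,0,1],
  [0.004,-0.001,0.0433,0,1],
  [0.004,-0.001,0.0433,0,0.5],
  [0.004,-0.001,0.0433,0,0.5],
  [0.004,-0.001,0.0433,0,0.5],
  [0.004,-0.001,0.0433,0,0.5],
  [0.004,-0.001,0.0433,0,0.5],
  [0.004,-0.001,0.0433,0,0.5],
])

```text
t: 12.3
eef_pos: [462.8, 337.7, 192.2]
tcp_rot: [3.141, -0.0, 1.513]
ft_force: [-0.6, -1.0, 1.1]
opening: 0.648
grip_force: 30.0
```

```bash
python3 - <<'E'
from h import *
s=env.state();print(s['t'],s['eef_pos'],s['ft_force'],np.degrees(s['tcp_rot']),s['opening'],s['grip_force'])
E
```

```text
12.3 [462.76836438 337.72045748 192.23092299] [-0.64023801 -0.95646983  1.13906339] [ 1.79987366e+02 -1.32202519e-02  8.66870168e+01] 0.6481096672867793 29.96960163116455
```

>>> carry_out([
  [0,0,-0.015,0,0.5],
  [0,0,-0.04,0,0.5],
  [0,0,-0.07,0,0.5],
  [-0.03,0.015,-0.08,-3,0.5],
  [-0.06,0.03,-0.08,-6,0.5],
  [-0.085,0.043,-0.08,-9,0.5],
  [-0.0957,0.0487,-0.08,-10.3,0.5],
  [-0.0957,0.0487,-0.08,-10.3,0.5],
  [-0.0957,0.0487,-0.08,-10.3,0.5],
  [-0.0957,0.0487,-0.08,-10.3,0.5],
])

```text
t: 13.55
eef_pos: [505.5, 239.9, 272.3]
tcp_rot: [3.141, -0.0, 1.693]
ft_force: [0.7, 0.0, -1.0]
opening: 0.65
grip_force: 30.0
```

```bash
cat > lid.py <<'E'
from h import *
s=env.state();print(s['t'],s['eef_pos'],s['ft_force'].round(1),np.degrees(s['tcp_rot']),s['opening'],s['grip_force'])
p,d,K,M,c=cam('wrist')
P=cloud(d,K,M);hsv=cv2.cvtColor(p,cv2.COLOR_RGB2HSV)
T=R.from_euler('xyz',s['tcp_rot']).as_matrix();q=(P-s['eef_pos'])@T
w=(hsv[:,:,1]>100)&(q[:,:,2]<205)&(q[:,:,2]>160)&(abs(q[:,:,1])<45)&(d>0);q=q[w]
for lo in range(-110,60,10):
    r=q[(q[:,0]>lo)&(q[:,0]<lo+10)]
    if len(r)>10: print(lo,np.percentile(r[:,1],[1,99]).round(1),'z',np.median(r[:,2]).round(1))
print('x ext',np.percentile(q[:,0],[.3,99.7]))
p2,d2,K2,M2,_=cam('top')
P2=cloud(d2,K2,M2);b=(P2-[529.6,44.3,0]);a=np.radians(-83);e=np.array([np.cos(a),np.sin(a)]);bx=b[:,:,:2]@e;by=b[:,:,:2]@np.array([-e[1],e[0]])
E
python3 - <<'E'
exec(open('lid.py').read())
w=(bx>-200)&(bx<-60)&(abs(by)<35)&(P2[:,:,2]>70)&(P2[:,:,2]<110)&(cv2.cvtColor(p2,cv2.COLOR_RGB2HSV)[:,:,1]>100)
print('top: nose x',np.percentile(bx[w],[1,99]) if w.sum() else None,'y',np.percentile(by[w],[1,99]) if w.sum() else None,np.median(P2[w][:,2]))
im=cv2.resize(p2[170:300,280:490],None,fx=3,fy=3);cv2.imwrite('pics/t8.png',im[:,:,::-1])
E
```

```text
13.55 [505.53115173 239.91155247 272.31621462] [ 0.7  0.  -1. ] [ 1.79991059e+02 -7.18862644e-03  9.70216114e+01] 0.6501199765010585 29.97261732816696
-70 [-28.2  32.4] z 183.0
-60 [-28.2  32.4] z 182.9
-50 [-28.   32.2] z 182.9
-30 [-28.3  32.2] z 183.0
-20 [-28.5  32. ] z 182.9
-10 [-29.2  32.4] z 182.8
0 [-29.2  32.3] z 182.8
10 [-30.8  33.9] z 182.9
20 [-29.   31.4] z 183.7
30 [-28.9  31. ] z 182.8
40 [-28.6  30.7] z 183.7
x ext [-64.79258423  41.81721539]
top: nose x None y None nan
  return _methods._mean(a, axis=axis, dtype=dtype,
  ret = ret.dtype.type(ret / rcount)
```

>>> carry_out([
  [0,0.0003,0.015,0,0.5],
  [0,0.0003,0.03,0,0.5],
  [0,0.0003,0.034,0,0.5],
  [0,0.0003,0.0343,0,0.5],
  [0,0.0003,0.0343,0,0.5],
  [-0.01,0.0003,0.0343,0,0.5],
  [-0.02,0.0003,0.0343,0,0.5],
  [-0.03,0.0003,0.0343,0,0.5],
  [-0.035,0.0003,0.0345,0,0.5],
  [-0.04,0.0003,0.0345,0,0.5],
  [-0.045,0.0003,0.0345,0,0.5],
  [-0.05,0.0003,0.0345,0,0.5],
  [-0.05,0.0003,0.0345,0,0.5],
])

```text
t: 15.28
eef_pos: [512.3, 189.5, 237.6]
tcp_rot: [3.142, -0.0, 1.692]
ft_force: [-0.5, 0.4, -1.1]
opening: 0.65
grip_force: 30.0
```

```bash
python3 - <<'E'
exec(open('lid.py').read())
cv2.imwrite('pics/t9.png',np.hstack([cv2.resize(p2[185:285,330:480],(600,400))[:,:,::-1]]))
print(np.r_[s['moment']].round(2))
E
```

```text
15.275 [512.2547207  189.48297414 237.6386575 ] [-0.5  0.4 -1.1] [ 1.79997669e+02 -3.66197511e-03  9.69720619e+01] 0.6500632609051621 29.972761273384094
-80 [-36.4  39.5] z 195.0
-70 [-33.3  36.6] z 183.0
-60 [-28.3  32.5] z 182.9
-50 [-28.3  32.4] z 182.9
-30 [-28.3  32.2] z 183.0
-20 [-28.4  31.9] z 182.9
-10 [-29.1  32.3] z 182.8
0 [-29.2  32.3] z 182.8
10 [-31.   33.9] z 182.8
20 [-29.   31.4] z 183.7
30 [-28.8  31. ] z 182.8
40 [-28.5  30.6] z 183.7
x ext [-71.60247398  41.83785337]
[-0.06  0.07 -0.01]
```

View pics/t9.png

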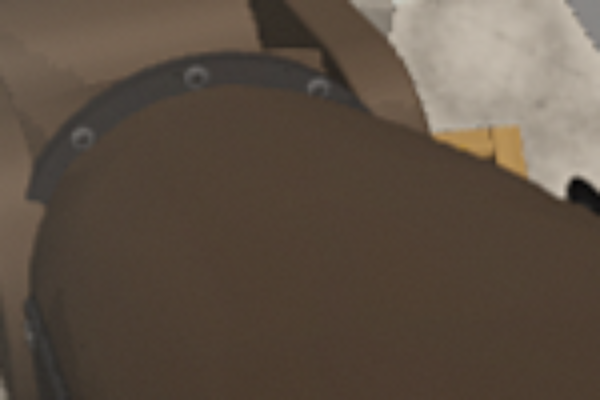

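>>> carry_out([
  [-0.008,-0.0002,0.0005,0,0.5],
  [-0.016,-0.0003,0.0008,0,0.5],
  [-0.024,-0.0003,0.0008,0,0.5],
  [-0.032,-0.0003,0.0008,0,0.5],
  [-0.04,-0.0003,0.0008,0,0.5],
  [-0.048,-0.0003,0.0008,0,0.5],
  [-0.053,-0.0003,0.0008,0,0.5],
  [-0.057,-0.0003,0.0008,0,0.5],
  [-0.057,-0.0003,0.0008,0,0.5],
])

```text
t: 16.5
eef_pos: [518.9, 133.0, 236.9]
tcp_rot: [3.142, -0.0, 1.693]
ft_force: [0.4, -0.6, -0.4]
opening: 0.646
grip_force: 30.0
```

```bash
python3 - <<'E'
exec(open('lid.py').read())
print(s['moment'].round(2))
E
```

```text
16.5 [518.8808699  132.96585922 236.85514901] [ 0.4 -0.6 -0.4] [ 1.79995003e+02 -5.50672516e-03  9.69742547e+01] 0.6463908029708121 29.972575306892395
-70 [-22.6  26.4] z 183.0
-60 [-35.   38.8] z 182.6
-50 [-35.4  39.2] z 182.3
-40 [-36.1  39.8] z 173.5
-30 [-32.4  35.9] z 183.2
-20 [-29.1  32.2] z 182.9
-10 [-29.3  32.4] z 182.8
0 [-29.2  32.3] z 182.8
10 [-30.7  33.7] z 182.8
20 [-28.8  31.5] z 183.7
30 [-28.7  31.1] z 182.8
40 [-28.5  30.7] z 183.7
x ext [-64.64377455  41.85412522]
[-0.11  0.06 -0.01]
```

>>> carry_out([
  [0,0,0,0,0.85],
  [0,0,0,0,0.85],
  [0,0,0,0,0.85],
  [0,0,-0.02,0,0.85],
  [0,0,-0.045,0,0.85],
  [0.035,0,-0.045,0,0.5],
  [0.065,0,-0.045,0,0.3],
  [0.065,0,-0.045,0,0.3],
  [0.065,0,-0.045,0,0.3],
  [0.065,0,-0.045,0,0.3],
  [0.065,0,-0.02,0,0.3],
  [0.065,0,-0.001,0,0.3],
  [0.065,0,0,0,0.3],
  [0.065,0,0,0,0.3],
])

```text
t: 18.35
eef_pos: [511.2, 197.3, 237.3]
tcp_rot: [3.141, -0.0, 1.692]
ft_force: [-0.8, 0.4, 1.3]
opening: 0.301
grip_force: 0.0
```

```bash
python3 - <<'E'
exec(open('lid.py').read())
E
```

```text
18.35 [511.18600304 197.34768227 237.32688906] [-0.8  0.4  1.3] [ 1.79975341e+02 -6.58291654e-03  9.69616649e+01] 0.3008276113602139 0.0
-70 [-22.4  25.7] z 184.0
-60 [-21.3  24.4] z 183.9
-50 [-18.4  22.4] z 184.0
-30 [-14.4  17.5] z 188.3
-10 [-12.8  15.9] z 164.8
10 [-19.5  22.1] z 169.8
x ext [-66.37065845  12.3022866 ]
```

>>> carry_out([
  [-0.008,0,0,0,0.3],
  [-0.014,0,0,0,0.3],
  [-0.02,0,0,0,0.3],
  [-0.026,0,0,0,0.3],
  [-0.032,0,0,0,0.3],
  [-0.038,0,0,0,0.3],
  [-0.044,0,0,0,0.3],
  [-0.048,0,0,0,0.3],
  [-0.048,0,0,0,0.3],
])

```text
t: 19.58
eef_pos: [516.8, 149.7, 236.8]
tcp_rot: [-3.141, 0.0, 1.692]
ft_force: [-0.2, -0.1, 0.4]
opening: 0.301
grip_force: 0.0
```

>>> carry_out([
  [-0.003,0,0,0,0.3],
  [-0.006,0,0,0,0.3],
  [-0.009,0,0,0,0.3],
  [-0.011,0,0,0,0.3],
  [-0.011,0,0,0,0.3],
])

```text
t: 20.2
eef_pos: [518.1, 138.9, 236.8]
tcp_rot: [-3.142, 0.0, 1.693]
ft_force: [0.2, 0.1, 0.5]
opening: 0.301
grip_force: 0.1
```

```bash
python3 - <<'E'
exec(open('lid.py').read())
print('box frame via wrist')
a=np.radians(-83);e=np.array([np.cos(a),np.sin(a)]);f=np.array([-e[1],e[0]]);O=np.array([529.6,44.3])
for nm,PP,I in(('wrist',P,hsv),('top',P2,cv2.cvtColor(p2,cv2.COLOR_RGB2HSV))):
    X=(PP[:,:,:2]-O)@e;Y=(PP[:,:,:2]-O)@f;z=PP[:,:,2]
    w=(I[:,:,1]>100)&(z>48)&(z<56)&(abs(Y)<22)&(X<40)&(X>-170);print(nm,w.sum(),np.percentile(X[w],[0.3,2,50,98,99.7]).round(1) if w.sum() else '', np.median(z[w]))
    w=(abs(Y)<20)&(X<-60)&(X>-100)&(z>20)&(z<60)
    for lo in range(-100,-60,4):
        k=w&(X>=lo)&(X<lo+4)
        if k.sum()>5: print(lo,k.sum(),np.percentile(z[k],[5,50,95]).round(1),np.median(I[k],axis=0))
E
```

```text
20.2 [518.12153575 138.90587587 236.80049391] [0.2 0.1 0.5] [-1.79995141e+02  6.11332687e-03  9.69900724e+01] 0.30098331950312696 0.09760638233274221
-70 [-22.3  25.6] z 183.5
-60 [-21.2  24.5] z 183.4
-50 [-19.1  22.4] z 183.4
-30 [-13.9  17.2] z 183.6
-20 [-13.2  16.3] z 183.8
-10 [-12.8  15.9] z 175.6
0 [-12.8  15.9] z 182.9
10 [-21.2  24.3] z 165.7
x ext [-65.81399054  12.28081105]
box frame via wrist
wrist 6237 [-96.6 -84.4 -47.4 -30.4 -29.5] 53.30425229872711
-100 58 [47.2 53.8 59.6] [15. 57. 10.]
-96 49 [48.4 54.1 59.7] [14. 85. 11.]
-92 44 [49.1 51.9 56.9] [ 14. 117.  18.]
-88 283 [45.  50.  54.4] [ 11. 175.  50.]
-84 1014 [45.1 52.7 54.2] [ 11.  176.5  60. ]
-80 697 [22.6 53.2 54.2] [ 11. 176.  67.]
-76 900 [21.  28.4 53.9] [ 14. 143.  63.]
top 0  nan
  return _methods._mean(a, axis=axis, dtype=dtype,
  ret = ret.dtype.type(ret / rcount)
```

>>> carry_out([
  [-0.002,0,0,0,0.3],
  [-0.004,0,0,0,0.3],
  [-0.005,0,0,0,0.3],
  [-0.005,0,0,0,0.3],
])

```text
t: 20.8
eef_pos: [518.7, 134.4, 236.9]
tcp_rot: [3.141, -0.001, 1.692]
ft_force: [0.4, 7.0, -0.5]
opening: 0.298
grip_force: 3.3
```

>>> carry_out([
  [-0.0015,0,0,0,0.3],
  [-0.003,0,0,0,0.3],
  [-0.003,0,0,0,0.3],
])

```text
t: 21.18
eef_pos: [518.8, 133.3, 237.0]
tcp_rot: [3.141, -0.003, 1.692]
ft_force: [-3.2, 29.0, 0.7]
opening: 0.295
grip_force: 14.9
```

```bash
python3 - <<'E'
from h import *
s=env.state();print(s['t'],s['eef_pos'],s['ft_force'].round(1))
p,d,K,M,c=cam('wrist');P=cloud(d,K,M);hsv=cv2.cvtColor(p,cv2.COLOR_RGB2HSV)
a=np.radians(-83);e=np.array([np.cos(a),np.sin(a)]);f=np.array([-e[1],e[0]]);O=np.array([529.6,44.3])
X=(P[:,:,:2]-O)@e;Y=(P[:,:,:2]-O)@f-2;z=P[:,:,2]
for y0,y1 in[(-38.5,-33),(-30,-27),(-10,-4),(-4,4),(4,10),(27,30),(33,38.5)]:
    k=(Y>y0)&(Y<y1)&(X>-110)&(X<-20)&(z>30)&(z<70)&(hsv[:,:,1]>100)
    print(y0,k.sum(),'z>51 x min',np.percentile(X[k&(z>51)],[.5,2,5]).round(1) if (k&(z>51)).sum()>5 else '','z35-50',np.percentile(X[k&(z<50)],[1,50]).round(1) if (k&(z<50)).sum()>5 else '')
# thumb groove: dark dips along centre line
for x in range(-92,-30,3):
    k=(abs(Y)<9)&(X>=x)&(X<x+3)&(z>40)&(z<58)&(hsv[:,:,1]>90)
    if k.sum()>4: print(x,k.sum(),np.median(z[k]).round(1),np.median(hsv[k][:,2]))
E
```

```text
21.175 [518.75534452 133.32457551 236.96995493] [-3.2 29.   0.7]
-38.5 27 z>51 x min  z35-50 [-76.2 -75.7]
-30 0 z>51 x min  z35-50 
-10 1167 z>51 x min [-79.9 -79.6 -79. ] z35-50 [-80.1 -76.2]
-4 1521 z>51 x min [-80.  -79.7 -79.2] z35-50 [-80.1 -76.4]
4 1154 z>51 x min [-80.  -79.6 -79.1] z35-50 [-80.1 -76.2]
27 0 z>51 x min  z35-50 
33 30 z>51 x min  z35-50 [-76.4 -75.7]
-83 31 49.6 51.0
-80 630 51.9 55.0
-77 261 53.5 71.0
-74 272 53.5 70.0
-71 228 53.4 72.0
-68 6 52.4 45.5
-50 119 53.6 115.0
-47 226 53.5 121.0
-44 247 53.5 121.0
-41 215 53.4 120.0
-38 219 53.4 120.0
-35 213 53.3 120.0
-32 226 53.5 119.0
```

Tail is 4 mm out of the mouth and 29 N is against the stop, so the lid is home. I'll back off and verify.

>>> carry_out([
  [0.01,0,0,0,0.3],
  [0.03,0,0,0,0.3],
  [0.05,0,-0.03,0,0.3],
  [0.09,0,-0.08,0,0.3],
  [0.12,0,-0.13,0,0.3],
  [0.12,0,-0.13,0,0.3],
  [0.12,0,-0.13,0,0.3],
])

```text
t: 22.1
eef_pos: [504.0, 250.4, 366.2]
tcp_rot: [-3.141, 0.0, 1.693]
ft_force: [-0.8, 0.7, 0.1]
opening: 0.301
grip_force: 0.0
```

```bash
python3 - <<'E'
from h import *
s=env.state();print(s['t'],s['eef_pos'],s['ft_force'].round(1))
p,d,K,M,c=cam('wrist');P=cloud(d,K,M);hsv=cv2.cvtColor(p,cv2.COLOR_RGB2HSV)
a=np.radians(-83);e=np.array([np.cos(a),np.sin(a)]);f=np.array([-e[1],e[0]]);O=np.array([529.6,44.3])
X=(P[:,:,:2]-O)@e;Y=(P[:,:,:2]-O)@f-2;z=P[:,:,2]
for y0,y1 in[(-38.5,-33),(-28,-15),(-4,4),(15,28),(33,38.5)]:
    k=(Y>y0)&(Y<y1)&(X>-110)&(X<80)&(z>30)&(z<70)&(hsv[:,:,1]>100)
    print(y0,k.sum(),[np.percentile(X[q],[.5,2]).round(1) for q in (k&(z>50),k&(z<50)) if q.sum()>5])
k=(abs(Y)<20)&(X>-70)&(X<60)&(z>20)&(z<80);print('lid top z by x',[(x,np.median(z[k&(X>=x)&(X<x+10)]).round(1)) for x in range(-70,60,10) if (k&(X>=x)&(X<x+10)).sum()>10])
E
```

```text
22.1 [504.006417   250.39445038 366.15967714] [-0.8  0.7  0.1]
-38.5 263 [array([-68.4, -67.4])]
-28 748 [array([-67.7, -66.8]), array([-64.8, -64.7])]
-4 438 [array([-64.6, -63.2]), array([-65., -65.])]
15 734 [array([-67.6, -67.1])]
33 218 [array([-67.1, -65.3])]
lid top z by x [(-70, np.float64(49.9)), (-60, np.float64(53.1)), (-50, np.float64(53.3)), (-40, np.float64(53.3)), (-30, np.float64(53.1))]
```

>>> carry_out([
  [-0.045,0,-0.03,0,0.3],
  [-0.09,0,-0.05,0,0.3],
  [-0.09,0,-0.05,0,0.3],
  [-0.09,0,-0.05,0,0.3],
])

```text
t: 22.65
eef_pos: [515.5, 160.5, 415.6]
tcp_rot: [-3.139, -0.0, 1.691]
ft_force: [0.3, 1.0, 0.8]
opening: 0.297
grip_force: 0.0
```

```bash
python3 - <<'E'
from h import *
s=env.state();print(s['t'],s['eef_pos'])
p,d,K,M,c=cam('wrist');P=cloud(d,K,M);hsv=cv2.cvtColor(p,cv2.COLOR_RGB2HSV)
a=np.radians(-83);e=np.array([np.cos(a),np.sin(a)]);f=np.array([-e[1],e[0]]);O=np.array([529.6,44.3])
X=(P[:,:,:2]-O)@e;Y=(P[:,:,:2]-O)@f-2;z=P[:,:,2]
for y0,y1 in[(-38.5,-33),(-28,-15),(-4,4),(15,28),(33,38.5)]:
    k=(Y>y0)&(Y<y1)&(X>-110)&(X<80)&(z>30)&(z<70)&(hsv[:,:,1]>100)
    print(y0,k.sum(),[np.percentile(X[q],[.5,2]).round(1) for q in (k&(z>51),k&(z<50)) if q.sum()>5])
E
```

```text
22.65 [515.50297503 160.54203324 415.5585645 ]
-38.5 245 [array([-75.8, -75. ]), array([-75.9, -75.9])]
-28 1916 [array([-79.6, -78.1]), array([-80., -80.])]
-4 1109 [array([-79.5, -78.4]), array([-80.1, -80. ])]
15 1837 [array([-79.7, -78.6]), array([-80., -80.])]
33 247 [array([-76. , -75.3]), array([-76., -76.])]
```

The tail still stands 4 mm out of the mouth, square on both sides, so I'm handing the job in.

```bash
python3 -c "
from cell import env
print(env.job_done())"
```

```text
the job is handed in; nothing more can be done
None
```

The job is handed in at about 22.7 s: the brass weight stands in the middle well, and the lid is fully home, its tail measured 4 mm out of the mouth after I backed off.

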